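Clip a glaze test tile and hold it up to the inspection camera

TASK

Finger marks would spoil the gloss check, so do not touch the tall test tile with the fingers: squeeze the spring clip open, take it off its stand, let it close over about the middle of that tile's top edge where it stands in the rack, and let go of the clip. Then take the clip by its two side cheeks, lift the tile out by it and hold it up in front of the inspection camera: bare end up in the picture, glazed face squarely towards the lens, the middle of that face on the lens axis and 150 mm from the lens. Finish while still holding it there, quite still, and leave the low tile, jar, kidney and calipers where they are.

Things in the scene. Friction and masses are not known exactly. Their poses are not given: they have to be found in the camera images.
- clip: Sprung aluminium clip, like a bulldog clip, about 70 mm tall, 90 g. At the start it grips the top edge of the upright board of clip_stand, handles up. Origin on its pivot axis; z up to the handles, y along the pivot (and the board), x the way jaws and handles close. Fully on an edge, its cheeks rest on it and the origin is 12 mm above the edge. It grips an edge with about 7 N.
- clip_handles (a point): Point between the two handles, at clip z = +28 mm. Handles 16 mm wide (in y), z = +5 to +38 mm, spread in a V, about 51 mm over their tops (in x). Pinched together to their stop (about 8 N at the tops) their outsides are upright and 26 mm apart, grip pads z = +16 to +42 mm, and the jaws stand open.
- clip_jaws (a point): Point between the two rubber jaw pads, at clip z = -22 mm. Pads 17 mm wide (in y), z = -12 to -32 mm. Squeezed fully open they clear each other by about 17 mm at their upper ends and 30 mm at their lower ends.
- clip_cheeks (a point): Point between the two side cheeks, at clip z = +14 mm. The cheeks are flat upright plates 14 mm wide (in x) outside the handles: 26 mm over their outsides (in y), z = -12 to +26 mm; the pivot pin stands out 1.5 mm more each side at z = 0. Held by the cheeks the clip stays shut.
- clip_jaw_near (a joint): Angle of one jaw about the pivot (rad): 0 when closed on the 9 mm board or tile, 0.35 when squeezed fully open, -0.18 when shut on nothing. The other jaw mirrors it.
- clip_stand: Fixed wooden clip stand: base 80 x 90 x 10 mm with an upright board 9 mm thick (x), 64 mm long (y), its top edge 78 mm above the table. Origin at the centre of its underside.
- rack: Fixed wooden rack, base 112 x 94 mm, 6 mm thick, origin at the centre of its underside, with two slots along its y at x = -27.5 and +27.5 mm, each 11.5 mm wide between walls that reach 31 mm above the table. One slot holds a tall tile (on its short end), the other a low one (on its long side); either in either slot.
- tile: The test tile to present, the tall one: 43 mm wide, 69 mm long, 9 mm thick, 34 g, upright in a slot on its short end, bare end up, glazed face away from the robot (to the rack's +x). Origin at the centre of its back face, +z out of the glazed face; its x and y are turned 4 degrees in the plane of the tile, so take tile_face for directions.
- tile_face (a point): Centre of the tile's glazed face. Its axes: z straight out of the glazed face, y along the length towards the bare end (up at the start), x along the width.
- tile_top (a point): Middle of the tile's top edge (the bare end), half way through its thickness, 75 mm above the table at the start. Axes as for tile_face.
- tile_sight (a point): A point 150 mm straight out from the centre of the glazed face: it lies at the lens when the tile is presented properly.
- camera_head: Grey inspection camera with a round black lens on a fixed post. Origin at the centre of the lens front; it looks along its own -x, which points back towards the robot and 20 degrees downwards; its z is up in its picture. The lens is 0.25 m above the table; the head reaches 90 mm behind the lens, 46 x 42 mm.
- focus (a point): Point on the lens axis 150 mm in front of the lens, 0.2 m above the table.
- jar: Bystander: jar 48 mm across, 58 mm tall; origin under its centre.
- kidney: Bystander: flat kidney-shaped rubber rib 60 x 92 x 10 mm.
- calipers: Bystander: wooden calipers 133 x 88 x 12 mm lying flat.
- low_tile: The other tile in the rack, same size but lying on its long side, 49 mm tall above the table; leave it. Origin at the centre of its back face.
There are look-alikes about, which are no part of the job. Leave any pink look-alike of the rack alone.

How it is judged:
By the outcome, as a careful person would: the job done as asked, in the order asked, and still so for the second after the job is handed in, while the arm keeps its last pose, push and grip.
It also fails if it takes over 64 s, if anything falls off the work surface, if the arm or the gripper's body presses on something with over 40 N, if the wrist force passes 120 N, or if a joint passes its speed limit or range.

ROBOT

A 6-joint arm with a two-finger parallel gripper is mounted at the origin on a cart in front of the work surface, level with it; the furniture and walls round the work are solid. World frame = base frame: x ahead of the robot, y to its left, z up, the work surface at z = 0. Lengths are in mm, angles in rad, forces in N, time in s.
With the tool pointing down it reaches from about 350 to 875 mm from the base axis. Payload 15.5 kg.
Tool frame: the origin (TCP) lies at the very end of the fingers, on their centre line; the grasp point (between the pads) lies 19 mm behind it (r.tcp_to_grasp is the distance from the TCP to the grasp point, in mm); z points along the fingers, y is the line along which they close (so a half turn about z gives the same grasp; the last joint's range is limited). The gripper opens to 85 mm and grips with 20 to 120 N. Pads are 22 mm wide; open, the fingers measure 114 mm over their backs; the gripper's body (76 mm by 85 mm) begins 54 mm behind the grasp point. The pads swing forward as they close: fully open they stand 13 mm farther back than shut.
Start: joints at [1.159, 0.494, 1.345, -0, 1.302, -0.096], TCP at [194.106, 594.095, 231.277] pointing down, gripper open.
Joint ranges: [-2.91, 2.91], [-0.82, 2.16], [0.22, 2.67], [-1.22, 4.37], [0.12, 2.79], [-3.08, 3.08]. Speed limits (rad/s): [1.89, 1.89, 2.57, 3.01, 3.01, 3.01].

INTERFACE

Orientations are given as a rotation vector (axis times angle).
In Python, from workcell import status, vision, job, r gives the robot as it stands.
- The arm moves only by the tool servo_tool, never from a script. Its argument "series" is a list of rows, each a list of 7 numbers: the gripper's target within -1 to 1 (shut at 1, half-way at 0, fully open at -1), then the shift along the tool's x, y, z in m, then the turn, a rotation vector about the tool's x, y, z in rad. In form: [[grip, tx, ty, tz, rx, ry, rz], ...]. A call has exactly 10 rows; each row shifts and turns the commanded pose from where the row before left it, along the tool's axes as they then stand; what a row does not reach is not made up. A row lasts 1/8 s, in which the tool goes at most 62.5 mm and 10.7 degrees, less where a joint would pass 70% of its speed; a pose out of reach is approached as far as the arm can. A call is refused whole if a number of a shift passes 0.0625 or a number of a turn 0.188, either way. A call with a gripper value outside its range is refused whole. The fingers move at their own pace and stop on an object; "newtons" is the grip in N (left out, the last holds). Time passes only in rows, so rows that do not move let the fingers close, or fill a call up. It gives the time, the measured TCP pose, the force, the opening and the grip force at its end, in the units of the state.
- status.state(): the state, without advancing time (a new reading comes with each control period).
- vision.get_image(name): name is "scene" or "top" or "wrist"; returns (picture, depth): 480x640x3 uint8, red, green, blue; 480x640 float32, mm along the optical axis (not along the pixel's ray), 0 where there is no reading.
- vision.camera_model(name): a dict with "mtx" (3x3 intrinsics, pixels), "dist_coeffs" ([k1, k2, p1, p2, k3] as OpenCV has them; the pictures are not rectified), "world_to_cam" (4x4, takes a point from world to camera coordinates); the wrist camera has in their place "T_tool_cam" (4x4, takes a point from camera to tool coordinates, whose origin is the TCP and whose axes are the flange's). Camera axes: x right, y down, z forward; pixel columns grow to the right and rows downward; lengths in mm; the calibration is good to about 2 mm. A picture is of the moment at which its call begins: read the wrist's pose just before it. camera_model takes no time and is no camera call.
- job.hand_in(): hands the job in; it is judged then, once.
Trained networks look in the newest picture that a camera, given by its name, has taken for a name from the list of things; names that differ only in an ending like _2 or _b are one class to them, and where a whole thing is asked for, a point or a joint stands for the part that bears it (a point fixed in the world has none). Each returns a list of dicts, best first, with "score" (0 to 1); they miss things now and then, are a little off and sometimes report something else, mostly with a low value. They report only what shows in the picture. A call takes as long as a camera call. They do not tell look-alikes from the thing itself.
- vision.regions_of(camera, target): "pixels" (480x640 bool, what is visible of it) and "bbox" ([left, top, right, bottom] in pixels, round what is visible of it).
The state is a dict: "time": time; "joints": joint angles; "joint_vel": joint speeds; "joint_torque": joint torques, N m; "ee_pos": TCP position; "tcp_rot": TCP orientation; "ft_force": force on the tool from outside, world axes, zero at the start; "ft_torque": the same for the moment, N m; "grip_width": opening from 0.0 (shut) to 1.0 (fully open); "finger_force": force on a finger pad.
Only numpy, scipy, OpenCV 4.12 (cv2) and the standard library are available. Lean on these libraries where they do the work, as an engineer would, in place of code of your own. Each camera call takes 0.05 s, during which the arm holds its last target. There are 200 camera calls.

## Working session

There is one attempt and no reset: what is moved stays moved. The work goes in short steps, Python scripts to look and compute and a tool call to move; the robot and the scene stay as the last step left them, time stands still between calls to the robot, and variables do not carry over. Pictures are saved under pics/ and viewed, at most 13 in all, crops included, and the job is handed in when it is done.

Besides the shell and the picture viewer there is one more tool, called after ">>>" in YAML: its name, and indented under it one key for each argument. servo_tool: Moves the arm, as the interface text tells. Its arguments: {"type":"object","properties":{"series":{"type":"array"},"newtons":{"type":"number"}},"required":["series"]}

```bash
ls; mkdir -p pics
cat > h.py <<'E'
import numpy as np, cv2
from scipy.spatial.transform import Rotation as R
from workcell import status, vision, job, r
def cam(name,st=None):
    m=vision.camera_model(name); K=np.array(m["mtx"]);d=np.array(m["dist_coeffs"])
    if name=="wrist":
        T=np.eye(4);T[:3,:3]=R.from_rotvec(st["tcp_rot"]).as_matrix();T[:3,3]=st["ee_pos"]
        C=T@np.array(m["T_tool_cam"])
    else: C=np.linalg.inv(np.array(m["world_to_cam"]))
    return K,d,C
def cloud(name,dep,mask,st=None):
    K,d,C=cam(name,st); v,u=np.nonzero(mask&(dep>0)); z=dep[v,u]
    p=cv2.undistortPoints(np.c_[u,v].astype(float)[:,None],K,d)[:,0]
    P=np.c_[p*z[:,None],z]; return P@C[:3,:3].T+C[:3,3]
def save(im,n): cv2.imwrite("pics/"+n,im[:,:,::-1])
E
python3 - <<'E'
from h import *
print(status.state())
for c in ("scene","top"):
    im,dep=vision.get_image(c); save(im,c+".png"); np.savez(c,im=im,dep=dep)
    for t in ("clip","clip_stand","rack","tile","low_tile","camera_head","jar","kidney","calipers"):
        for g in vision.regions_of(c,t)[:3]:
            P=cloud(c,dep,g["pixels"]); 
            print(c,t,round(g["score"],2),g["bbox"],g["pixels"].sum(),np.median(P,0).round() if len(P) else 0, np.percentile(P,2,axis=0).round(),np.percentile(P,98,axis=0).round())
E
```

```text
pics
{'time': 0.0, 'joints': array([ 1.15949827e+00,  4.94230476e-01,  1.34614639e+00, -6.85422141e-06,
        1.30248937e+00, -9.54680782e-02]), 'joint_vel': array([-0.00102294,  0.00166825, -0.0007688 , -0.00072091, -0.00132348,
        0.00141846]), 'joint_torque': array([-2.80107313e-03, -8.82150507e+01, -3.83880472e+01, -3.09440793e-04,
        1.02802209e-02, -2.44118455e-04]), 'ee_pos': array([193.96150179, 593.75618414, 230.66567682]), 'tcp_rot': array([-4.93993118e-01, -3.10219370e+00,  1.93905861e-03]), 'ft_force': array([-0.28127538, -0.39517721,  0.24259622]), 'ft_torque': array([ 0.01057982, -0.05550577,  0.00797803]), 'finger_force': 0.0, 'grip_width': 0.9984936806451927}
scene clip 0.82 [233.7, 231.6, 250.7, 262.6] 296 [527. 331. 100.] [506. 321.  62.] [555. 349. 127.]
scene clip_stand 0.95 [222.3, 248.9, 266.5, 294.8] 940 [526. 326.  14.] [491. 295.   6.] [564. 375.  78.]
scene rack 0.89 [224.6, 234.8, 270.7, 262.0] 496 [656. 429.  20.] [590. 392.   4.] [704. 492.  34.]
scene rack 0.7 [285.5, 301.5, 342.5, 337.0] 1208 [479.  73.  13.] [451.  44.   2.] [556. 129.  33.
[... 1156 characters left out ...]
5.9, 206.8, 245.2, 250.1] 1272 [653. 449.  10.] [596. 396.  -1.] [713. 504.  35.]
top rack 0.74 [243.0, 306.2, 288.9, 356.0] 1267 [358. 334.   8.] [302. 281.   1.] [415. 387.  35.]
top rack 0.62 [325.0, 251.7, 369.3, 297.1] 1011 [508.  96.   9.] [455.  47.   1.] [567. 142.  36.]
top low_tile 0.65 [334.4, 259.8, 359.5, 272.7] 114 [537. 103.  48.] [527.  70.  26.] [548. 134.  55.]
top camera_head 0.69 [428.7, 162.9, 452.7, 202.3] 678 [ 700. -129.  288.] [ 662. -154.  263.] [ 737. -107.  303.]
top jar 0.75 [269.5, 215.3, 284.3, 235.4] 233 [653. 293.  59.] [633. 274.  24.] [676. 313.  65.]
top calipers 0.71 [397.3, 318.8, 433.4, 347.0] 235 [ 341. -104.    9.] [ 315. -135.    0.] [379. -49.  18.]
```

Run:
```python
from h import *
a=np.load("scene.npz")["im"][160:440,160:560];b=np.load("top.npz")["im"][150:370,190:470]
a=cv2.resize(a,(800,560));save(a,"s1.png");save(cv2.resize(b,(760,597)),"t1.png")
```

```text
(no output)
```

View pics/s1.png

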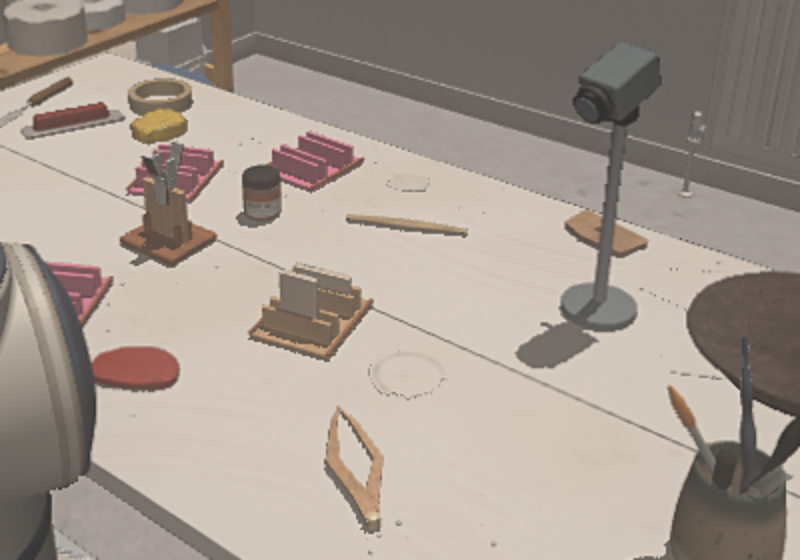

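View pics/t1.png

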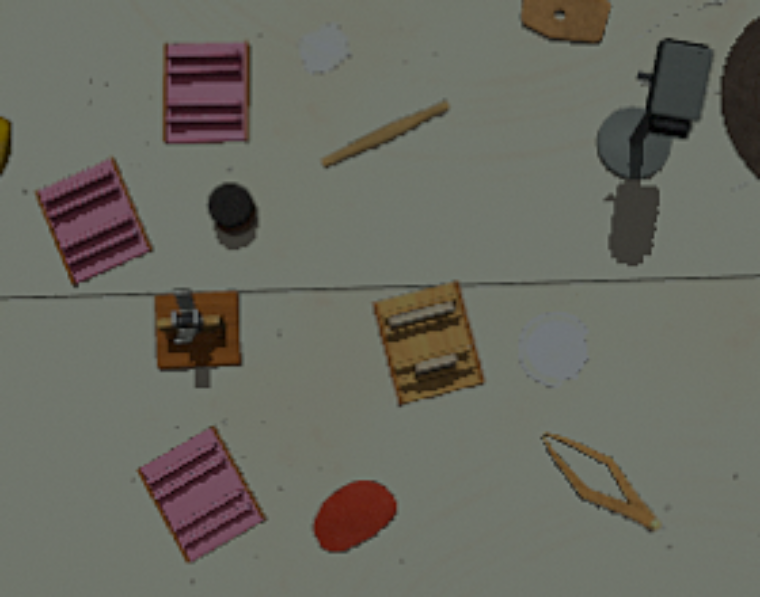

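The scene view shows the clip and its stand at about crop (168,200) and the only wooden rack at (312,308). The tall tile is in the rack's near slot and the low tile in the far one. The three pink racks are look-alikes. In the top view the rack is yawed about 12°.

```bash
cat >> h.py <<'E'
def pose(p,Rm):
    T=np.eye(4);T[:3,:3]=Rm;T[:3,3]=p;return T
def cur(st=None):
    st=st or status.state(); return pose(st["ee_pos"],R.from_rotvec(st["tcp_rot"]).as_matrix())
def down(yaw): # tool down, tool y at angle yaw (rad)
    y=np.array([np.cos(yaw),np.sin(yaw),0]);z=np.array([0,0,-1.]);return np.c_[np.cross(y,z),y,z]
from scipy.linalg import logm,expm
def rows(T0,T1,n):
    D=np.real(expm(np.real(logm(np.linalg.inv(T0)@T1))/n))
    return np.r_[D[:3,3]/1000,R.from_matrix(D[:3,:3]).as_rotvec()].round(5)
E
python3 - <<'E'
from h import *
print(np.array(vision.camera_model("wrist")["T_tool_cam"]).round(3),vision.camera_model("wrist")["mtx"])
fits={}
for c in("scene","top"):
    dep=np.load(c+".npz")["dep"]; vision.get_image(c)
    for t in("camera_head","clip_stand","rack"):
        for g in vision.regions_of(c,t):
            P=cloud(c,dep,g["pixels"])
            z=P[:,2]; m=np.median(P,0)
            if t=="camera_head": P=P[(z>200)&(P[:,0]<800)&(P[:,0]>600)]
            elif t=="rack":
                if abs(m[1]-85)>40: continue
                P=P[(z<40)]
            else: P=P[(z<20)&(z>3)]
            if len(P)<100: continue
            k=cv2.minAreaRect(P[:,:2].astype(np.float32))
            print(c,t,np.round(g["score"],2),len(P),[np.round(x,1) for x in k],P[:,2].min().round(),P[:,2].max().round())
T0=cur()
for yaw in(0,0.0):
    print(rows(T0,pose([500,334,280],down(yaw)),20))
E
```

```text
[[-1.00000e-03 -9.48000e-01 -3.17000e-01  8.01950e+01]
 [ 1.00000e+00 -1.00000e-03  1.00000e-03  1.06000e-01]
 [-1.00000e-03 -3.17000e-01  9.48000e-01 -1.43605e+02]
 [ 0.00000e+00  0.00000e+00  0.00000e+00  1.00000e+00]] [[349.68882772   0.         324.49741647]
 [  0.         349.68882772 240.06942786]
 [  0.           0.           1.        ]]
scene clip_stand 0.94 554 [array([533.4, 346.3]), array([ 92.2, 108.2]), np.float64(2.7)] 3.0 20.0
scene rack 0.85 1232 [array([514. , 101.5]), array([126.1, 106.7]), np.float64(13.7)] -3.0 36.0
top camera_head 0.57 636 [array([ 701.4, -131.3]), array([46.5, 80.5]), np.float64(81.3)] 260.0 306.0
top clip_stand 0.63 553 [array([533. , 337.1]), array([78.9, 90.4]), np.float64(0.0)] 3.0 19.0
top rack 0.76 1107 [array([513.9,  94.2]), array([113.8,  98.2]), np.float64(12.2)] -5.0 39.0
[-0.02099  0.00441 -0.00244  0.      -0.       0.06275]
[-0.02099  0.00441 -0.00244  0.      -0.       0.06275]
```

Run:
```python
from h import *
print(rows(cur(),pose([532,334,210],down(0)),20))
```

```text
[-0.02204  0.00577  0.00106  0.      -0.       0.06275]
```

>>> servo_tool:
  series:
    - [-1, -0.022, 0.0058, 0.001, 0, 0, 0.0628]
    - [-1, -0.022, 0.0058, 0.001, 0, 0, 0.0628]
    - [-1, -0.022, 0.0058, 0.001, 0, 0, 0.0628]
    - [-1, -0.022, 0.0058, 0.001, 0, 0, 0.0628]
    - [-1, -0.022, 0.0058, 0.001, 0, 0, 0.0628]
    - [-1, -0.022, 0.0058, 0.001, 0, 0, 0.0628]
    - [-1, -0.022, 0.0058, 0.001, 0, 0, 0.0628]
    - [-1, -0.022, 0.0058, 0.001, 0, 0, 0.0628]
    - [-1, -0.022, 0.0058, 0.001, 0, 0, 0.0628]
    - [-1, -0.022, 0.0058, 0.001, 0, 0, 0.0628]

```text
time: 2.65
ee_pos: [406.3, 518.4, 221.2]
tcp_rot: [-1.434, -2.795, -0.0]
ft_force: [-0.5, 0.9, -0.1]
grip_width: 0.996
finger_force: 0.0
```

>>> servo_tool:
  series:
    - [-1, -0.022, 0.0058, 0.001, 0, 0, 0.0628]
    - [-1, -0.022, 0.0058, 0.001, 0, 0, 0.0628]
    - [-1, -0.022, 0.0058, 0.001, 0, 0, 0.0628]
    - [-1, -0.022, 0.0058, 0.001, 0, 0, 0.0628]
    - [-1, -0.022, 0.0058, 0.001, 0, 0, 0.0628]
    - [-1, -0.022, 0.0058, 0.001, 0, 0, 0.0628]
    - [-1, -0.022, 0.0058, 0.001, 0, 0, 0.0628]
    - [-1, -0.022, 0.0058, 0.001, 0, 0, 0.0628]
    - [-1, -0.022, 0.0058, 0.001, 0, 0, 0.0628]
    - [-1, -0.022, 0.0058, 0.001, 0, 0, 0.0628]

```text
time: 3.9
ee_pos: [532.3, 333.4, 211.2]
tcp_rot: [-2.227, -2.216, 0.0]
ft_force: [-0.0, 0.2, -0.2]
grip_width: 0.997
finger_force: 0.0
```

Run:
```python
from h import *
st=status.state(); print(st["time"],st["ee_pos"],st["joints"].round(3))
im,dep=vision.get_image("wrist"); save(im,"w1.png"); np.savez("w1",im=im,dep=dep)
for t in("clip","clip_stand","clip_handles","clip_cheeks","clip_jaw_near"):
    for g in vision.regions_of("wrist",t)[:3]:
        P=cloud("wrist",dep,g["pixels"],st); print(t,round(g["score"],2),g["bbox"],np.percentile(P,[2,50,98],axis=0).round(1).tolist())
P=cloud("wrist",dep,dep>0,st)
for lo,hi in((6,12),(72,84),(95,140)):
    Q=P[(P[:,2]>lo)&(P[:,2]<hi)&(abs(P[:,0]-532)<70)&(abs(P[:,1]-334)<70)]
    k=cv2.minAreaRect(Q[:,:2].astype(np.float32)); print(lo,hi,len(Q),k,Q.min(0).round(1),Q.max(0).round(1))
```

```text
3.9 [532.28991917 333.41582134 211.20294575] [0.465 0.517 1.363 0.    1.262 0.47 ]
clip 0.62 [285.5, 210.5, 363.1, 255.5] [[508.0, 324.4, 75.5], [532.7, 336.7, 108.1], [557.4, 349.5, 127.2]]
clip_stand 0.83 [280.5, 156.2, 361.7, 245.1] [[494.3, 313.0, 7.5], [533.9, 356.2, 11.1], [572.0, 384.0, 79.8]]
clip_stand 0.66 [255.0, 355.4, 360.1, 424.7] [[455.3, 59.5, 3.9], [513.1, 114.9, 7.3], [569.0, 148.9, 32.3]]
clip_handles 0.73 [283.8, 208.6, 361.4, 255.8] [[507.4, 325.1, 76.8], [532.7, 337.0, 108.4], [557.7, 349.5, 127.2]]
clip_handles 0.16 [120.5, 307.2, 179.2, 364.5] [[301.0, 153.7, 3.9], [328.0, 193.0, 9.2], [359.0, 219.6, 10.9]]
clip_cheeks 0.65 [283.1, 208.9, 360.1, 256.4] [[507.1, 324.0, 64.6], [532.5, 336.8, 108.2], [557.8, 349.5, 127.2]]
clip_jaw_near 0.88 [281.5, 210.5, 316.1, 256.7] [[491.3, 291.8, -0.1], [515.0, 336.5, 109.9], [525.8, 344.5, 127.2]]
6 12 4132 ((532.72509765625, 339.5563049316406), (80.19371032714844, 90.20525360107422), 1.637717366218567) [491.7 294.7   6.1] [573.7 385.   12. ]
72 84 450 ((531.8955078125, 340.1400146484375), (63.119163513183594, 20.777652740478516), 81.5903549194336) [522.  308.2  72. ] [543.1 371.6  83.6]
95 140 1863 ((532.4913330078125, 337.13177490234375), (27.094209671020508, 53.482147216796875), 88.55425262451172) [505.8 323.5  95. ] [559.1 350.7 128.4]
```

View pics/w1.png

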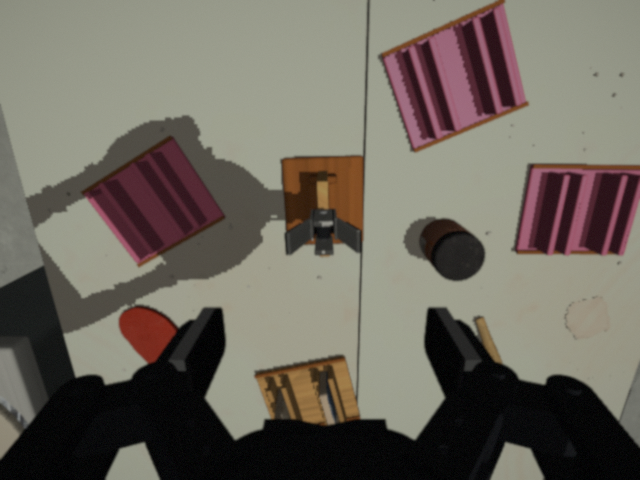

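The wrist view shows the clip at (323,230) over its board with the handles spread along the image's horizontal. The fingers straddle it correctly, with the rack at (308,390).

>>> servo_tool:
  series:
    - [-1, 0.0037, 0.0003, 0.012, 0, 0, 0]
    - [-1, 0, 0, 0.02, 0, 0, 0]
    - [-1, 0, 0, 0.02, 0, 0, 0]
    - [-1, 0, 0, 0.02, 0, 0, 0]
    - [-1, 0, 0, 0.02, 0, 0, 0]
    - [-1, 0, 0, 0.012, 0, 0, 0]
    - [-1, 0, 0, 0.009, 0, 0, 0]
    - [-1, 0, 0, 0, 0, 0, 0]
    - [0, 0, 0, 0, 0, 0, 0]
    - [0.2, 0, 0, 0, 0, 0, 0]
  newtons: 30

```text
time: 5.45
ee_pos: [532.4, 338.7, 98.9]
tcp_rot: [2.222, 2.22, 0.001]
ft_force: [-0.5, -0.4, 12.3]
grip_width: 0.606
finger_force: 9.9
```

>>> servo_tool:
  series:
    - [0.4, 0, 0, 0, 0, 0, 0]
    - [0.6, 0, 0, 0, 0, 0, 0]
    - [0.8, 0, 0, 0, 0, 0, 0]
    - [1, 0, 0, 0, 0, 0, 0]
    - [1, 0, 0, 0, 0, 0, 0]
    - [1, 0, 0, 0, 0, 0, 0]
    - [1, 0, 0, 0, 0, 0, 0]
    - [1, 0, 0, 0, 0, 0, 0]
    - [1, 0, 0, 0, 0, 0, 0]
    - [1, 0, 0, 0, 0, 0, 0]

```text
time: 6.7
ee_pos: [532.6, 339.0, 99.8]
tcp_rot: [2.222, 2.22, 0.003]
ft_force: [-4.3, -0.5, 15.2]
grip_width: 0.296
finger_force: 28.6
```

>>> servo_tool:
  series:
    - [1, 0, 0, -0.003, 0, 0, 0]
    - [1, 0, 0, -0.006, 0, 0, 0]
    - [1, 0, 0, -0.01, 0, 0, 0]
    - [1, 0, 0, -0.01, 0, 0, 0]
    - [1, 0, 0, -0.01, 0, 0, 0]
    - [1, 0, 0, -0.012, 0, 0, 0]
    - [1, 0, 0, -0.015, 0, 0, 0]
    - [1, 0, 0, -0.015, 0, 0, 0]
    - [1, 0, 0, -0.01, 0, 0, 0]
    - [1, 0, 0, 0, 0, 0, 0]

```text
time: 7.95
ee_pos: [532.5, 338.7, 190.2]
tcp_rot: [2.222, 2.22, 0.002]
ft_force: [-0.9, -0.1, -0.6]
grip_width: 0.298
finger_force: 29.8
```

Run:
```python
from h import *
st=status.state();print(st["grip_width"],st["ft_force"])
print(rows(cur(),pose([500,30,195],down(np.radians(12.5))),20))
```

```text
0.2979445436772307 [-0.9077652  -0.13159091 -0.6108926 ]
[-1.522e-02 -3.210e-03 -2.500e-04  7.000e-05 -2.000e-05 -1.096e-02]
```

>>> servo_tool:
  series:
    - [1, -0.0152, -0.0032, -0.0003, 0, 0, -0.011]
    - [1, -0.0152, -0.0032, -0.0003, 0, 0, -0.011]
    - [1, -0.0152, -0.0032, -0.0003, 0, 0, -0.011]
    - [1, -0.0152, -0.0032, -0.0003, 0, 0, -0.011]
    - [1, -0.0152, -0.0032, -0.0003, 0, 0, -0.011]
    - [1, -0.0152, -0.0032, -0.0003, 0, 0, -0.011]
    - [1, -0.0152, -0.0032, -0.0003, 0, 0, -0.011]
    - [1, -0.0152, -0.0032, -0.0003, 0, 0, -0.011]
    - [1, -0.0152, -0.0032, -0.0003, 0, 0, -0.011]
    - [1, -0.0152, -0.0032, -0.0003, 0, 0, -0.011]

```text
time: 9.2
ee_pos: [507.5, 184.2, 192.3]
tcp_rot: [2.096, 2.34, 0.0]
ft_force: [-0.2, 0.2, -0.8]
grip_width: 0.294
finger_force: 29.7
```

>>> servo_tool:
  series:
    - [1, -0.0152, -0.0032, -0.0003, 0, 0, -0.011]
    - [1, -0.0152, -0.0032, -0.0003, 0, 0, -0.011]
    - [1, -0.0152, -0.0032, -0.0003, 0, 0, -0.011]
    - [1, -0.0152, -0.0032, -0.0003, 0, 0, -0.011]
    - [1, -0.0152, -0.0032, -0.0003, 0, 0, -0.011]
    - [1, -0.0152, -0.0032, -0.0003, 0, 0, -0.011]
    - [1, -0.0152, -0.0032, -0.0003, 0, 0, -0.011]
    - [1, -0.0152, -0.0032, -0.0003, 0, 0, -0.011]
    - [1, -0.0152, -0.0032, -0.0003, 0, 0, -0.011]
    - [1, -0.0152, -0.0032, -0.0003, 0, 0, -0.011]

```text
time: 10.45
ee_pos: [499.8, 29.2, 195.3]
tcp_rot: [1.964, 2.452, 0.0]
ft_force: [-0.3, -0.9, -0.8]
grip_width: 0.297
finger_force: 29.7
```

Run:
```python
from h import *
st=status.state(); print(st["time"],st["ee_pos"],st["tcp_rot"],st["joints"].round(3))
im,dep=vision.get_image("wrist"); save(im,"w2.png"); np.savez("w2",im=im,dep=dep,p=st["ee_pos"],q=st["tcp_rot"])
for t in("clip","rack","tile","low_tile"):
    for g in vision.regions_of("wrist",t)[:2]:
        P=cloud("wrist",dep,g["pixels"],st); print(t,round(g["score"],2),g["bbox"],np.percentile(P,[2,50,98],axis=0).round(1).tolist())
P=cloud("wrist",dep,dep>0,st)
for n,lo,hi in(("base",2,10),("walls",27,34),("low",44,53),("tall",68,80)):
    Q=P[(P[:,2]>lo)&(P[:,2]<hi)&(abs(P[:,0]-514)<75)&(abs(P[:,1]-95)<75)]
    if len(Q)>20:
        k=cv2.minAreaRect(Q[:,:2].astype(np.float32)); print(n,len(Q),np.median(Q,0).round(1),[np.round(x,1) for x in k])
```

```text
10.45 [499.80596925  29.23489102 195.31755399] [1.96437152e+00 2.45156135e+00 9.47578774e-05] [-0.061  0.364  1.693 -0.     1.085 -0.281]
clip 0.77 [282.8, 266.7, 360.8, 375.9] [[482.5, 15.3, 161.4], [501.0, 31.7, 202.1], [517.7, 40.5, 228.7]]
rack 0.62 [289.6, 88.6, 418.2, 198.3] [[455.5, 45.8, 5.2], [509.5, 98.4, 7.6], [568.5, 145.6, 33.2]]
tile 0.91 [317.2, 120.7, 328.4, 176.0] [[478.7, 70.2, 51.4], [485.3, 90.0, 75.4], [492.0, 108.5, 76.9]]
tile 0.53 [285.8, 265.0, 359.6, 374.8] [[482.5, 14.3, 159.4], [501.0, 31.7, 201.9], [518.5, 40.5, 228.8]]
low_tile 0.56 [377.0, 102.8, 394.8, 189.7] [[527.6, 69.8, 27.0], [537.0, 104.0, 48.8], [548.2, 133.5, 50.8]]
base 8089 [509.1  99.8   7.2] [array([513.9,  95.8]), array([149.7, 148.3]), np.float64(0.0)]
walls 2665 [519.1  96.4  31.9] [array([512.4,  94.7]), array([79., 80.]), np.float64(12.6)]
low 1083 [537.5 103.8  49.2] [array([515.9,  97.1]), array([55.8, 67.5]), np.float64(12.4)]
tall 681 [484.9  90.4  75.4] [array([485.2,  89.1]), array([ 8.9, 41.1]), np.float64(12.0)]
```

View pics/w2.png

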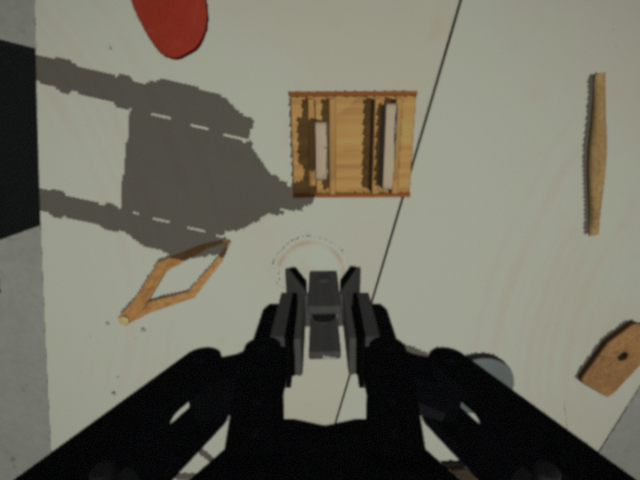

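The wrist view shows the rack with the tall tile at (321,150) in the near slot and the low tile at (388,145). The clip is held by its handles at (323,315) with the jaws open.

Run:
```python
from h import *
print(rows(cur(),pose([484.9,90.7,140],down(np.radians(12.1))),9))
```

```text
[ 6.91e-03 -2.00e-04  6.14e-03  1.00e-05 -1.00e-05  8.20e-04]
```

>>> servo_tool:
  series:
    - [1, 0.0069, -0.0002, 0.0061, 0, 0, 0.0008]
    - [1, 0.0069, -0.0002, 0.0061, 0, 0, 0.0008]
    - [1, 0.0069, -0.0002, 0.0061, 0, 0, 0.0008]
    - [1, 0.0069, -0.0002, 0.0061, 0, 0, 0.0008]
    - [1, 0.0069, -0.0002, 0.0061, 0, 0, 0.0008]
    - [1, 0.0069, -0.0002, 0.0061, 0, 0, 0.0008]
    - [1, 0.0069, -0.0002, 0.0061, 0, 0, 0.0008]
    - [1, 0.0069, -0.0002, 0.0061, 0, 0, 0.0008]
    - [1, 0.0069, -0.0002, 0.0061, 0, 0, 0.0008]
    - [1, 0, 0, 0, 0, 0, 0]

```text
time: 11.95
ee_pos: [484.5, 90.9, 139.9]
tcp_rot: [-1.973, -2.444, 0.001]
ft_force: [-0.4, 0.3, -1.6]
grip_width: 0.29
finger_force: 29.7
```

Run:
```python
from h import *
st=status.state(); T=cur(st); print(T.round(2))
z=np.load("w2.npz")
d=np.linalg.inv(T)@np.array([485.2,89.1,87,1]); print("tile clip-origin target in tool",d.round(1))
im,dep=vision.get_image("wrist"); save(cv2.resize(im[170:470,180:480],(600,600)),"w3.png")
for g in vision.regions_of("wrist","clip")[:1]:
    P=cloud("wrist",dep,g["pixels"],st); Q=(P-T[:3,3])@T[:3,:3]; 
    for lo,hi in((-40,-20),(-20,-5),(-5,10),(10,45)):
        q=Q[(Q[:,2]>lo)&(Q[:,2]<hi)]; 
        if len(q): print(lo,hi,len(q),np.percentile(q,[2,50,98],axis=0).round(1).tolist())
```

```text
[[-2.1000e-01  9.8000e-01 -0.0000e+00  4.8453e+02]
 [ 9.8000e-01  2.1000e-01 -0.0000e+00  9.0880e+01]
 [ 0.0000e+00 -0.0000e+00 -1.0000e+00  1.3993e+02]
 [ 0.0000e+00  0.0000e+00  0.0000e+00  1.0000e+00]]
tile clip-origin target in tool [-1.9  0.3 52.9  1. ]
-40 -20 1181 [[-9.4, -11.1, -33.7], [1.2, 9.9, -32.3], [6.1, 13.6, -20.7]]
-20 -5 1748 [[-14.4, -10.1, -19.1], [5.1, 1.4, -13.9], [10.4, 12.8, -5.3]]
-5 10 1493 [[-12.1, -10.1, -4.6], [0.5, 1.0, 2.3], [11.4, 11.6, 9.2]]
10 45 1097 [[-11.7, -19.6, 10.5], [5.0, 2.0, 19.7], [10.4, 20.3, 34.4]]
```

View pics/w3.png

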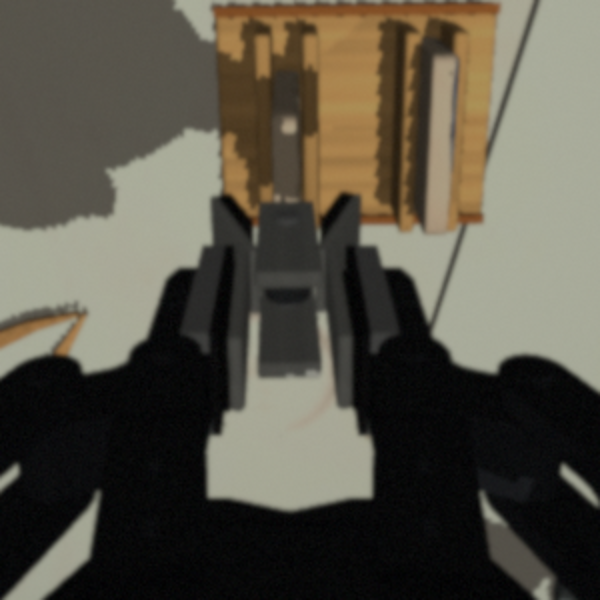

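The crop shows the tall tile, in shadow at (288,130), directly in line with the gap between the open jaws at (288,250). I can descend.

>>> servo_tool:
  series:
    - [1, 0, 0.0003, 0.008, 0, 0, 0]
    - [1, 0, 0, 0.008, 0, 0, 0]
    - [1, 0, 0, 0.007, 0, 0, 0]
    - [1, 0, 0, 0.006, 0, 0, 0]
    - [1, 0, 0, 0.005, 0, 0, 0]
    - [1, 0, 0, 0.004, 0, 0, 0]
    - [1, 0, 0, 0.002, 0, 0, 0]
    - [1, 0, 0, 0.0015, 0, 0, 0]
    - [1, 0, 0, 0.0005, 0, 0, 0]
    - [1, 0, 0, 0, 0, 0, 0]

```text
time: 13.3
ee_pos: [485.3, 90.5, 98.5]
tcp_rot: [1.974, 2.444, 0.0]
ft_force: [0.5, -0.1, -0.6]
grip_width: 0.296
finger_force: 29.7
```

>>> servo_tool:
  series:
    - [1, 0, 0, 0.0007, 0, 0, 0]
    - [1, 0, 0, 0.0007, 0, 0, 0]
    - [1, 0, 0, 0.0005, 0, 0, 0]
    - [1, 0, 0, 0, 0, 0, 0]
    - [1, 0, 0, 0, 0, 0, 0]
    - [1, 0, 0, 0, 0, 0, 0]
    - [1, 0, 0, 0, 0, 0, 0]
    - [1, 0, 0, 0, 0, 0, 0]
    - [1, 0, 0, 0, 0, 0, 0]
    - [1, 0, 0, 0, 0, 0, 0]

```text
time: 14.55
ee_pos: [485.7, 90.6, 96.9]
tcp_rot: [1.974, 2.443, 0.001]
ft_force: [-0.4, 1.2, 7.8]
grip_width: 0.296
finger_force: 30.8
```

>>> servo_tool:
  series:
    - [0.4, 0, 0, 0, 0, 0, 0]
    - [0.3, 0, 0, 0, 0, 0, 0]
    - [0.2, 0, 0, 0, 0, 0, 0]
    - [0.1, 0, 0, 0, 0, 0, 0]
    - [0, 0, 0, 0, 0, 0, 0]
    - [-0.1, 0, 0, 0, 0, 0, 0]
    - [-0.3, 0, 0, 0, 0, 0, 0]
    - [-0.6, 0, 0, 0, 0, 0, 0]
    - [-1, 0, 0, 0, 0, 0, 0]
    - [-1, 0, 0, 0, 0, 0, 0]

```text
time: 15.8
ee_pos: [485.2, 90.5, 96.5]
tcp_rot: [1.974, 2.444, -0.0]
ft_force: [-0.4, 0.7, 0.2]
grip_width: 0.999
finger_force: 0.0
```

>>> servo_tool:
  series:
    - [-1, 0, 0, 0, 0, 0, 0]
    - [-1, 0, 0, 0, 0, 0, 0]
    - [-1, 0, 0, -0.01, 0, 0, 0]
    - [-1, 0, 0, -0.02, 0, 0, 0]
    - [-1, 0, 0, -0.02, 0, 0, 0]
    - [-1, 0, 0, -0.02, 0, 0, 0]
    - [-1, 0, 0, -0.02, 0, 0, 0]
    - [-1, 0, 0, -0.01, 0, 0, 0]
    - [-1, 0, 0, 0, 0, 0, 0]
    - [-1, 0, 0, 0, 0, 0, 0]

```text
time: 17.05
ee_pos: [484.9, 90.5, 195.9]
tcp_rot: [-1.974, -2.443, 0.001]
ft_force: [0.6, -0.1, 0.0]
grip_width: 0.996
finger_force: 0.0
```

Run:
```python
from h import *
st=status.state(); T=cur(st)
im,dep=vision.get_image("wrist"); save(im,"w4.png")
for t in("clip","tile"):
  for g in vision.regions_of("wrist",t)[:1]:
    P=cloud("wrist",dep,g["pixels"],st); print(t,round(g["score"],2),np.percentile(P,[2,50,98],axis=0).round(1).tolist())
P=cloud("wrist",dep,dep>0,st)
P=P[(abs(P[:,0]-485)<45)&(abs(P[:,1]-89)<45)]
for lo,hi in((64,77),(80,95),(95,135)):
    Q=P[(P[:,2]>lo)&(P[:,2]<hi)]
    if len(Q)>20: print(lo,hi,len(Q),Q[:,2].max().round(1),np.median(Q,0).round(1),[np.round(x,1) for x in cv2.minAreaRect(Q[:,:2].astype(np.float32))])
# camera head from scene
im,dep=vision.get_image("scene"); save(im,"s2.png")
print(rows(T,pose([486,60,203],down(np.radians(102))),10))
```

```text
clip 0.66 [[460.2, 75.6, 71.9], [484.9, 88.3, 114.3], [509.6, 101.2, 133.9]]
tile 0.8 [[476.7, 97.2, 15.0], [481.6, 108.2, 69.8], [487.2, 110.1, 76.3]]
64 77 241 77.0 [481.3 103.   75. ] [array([481.6, 102.4]), array([20.7, 14.9]), np.float64(12.8)]
80 95 180 95.0 [487.3  93.1  86.9] [array([484.6,  89.3]), array([21.3, 22.7]), np.float64(12.3)]
95 135 2462 135.0 [484.3  88.  117. ] [array([484.5,  88.4]), array([52.8, 27.4]), np.float64(9.9)]
[-2.1600e-03 -2.6100e-03 -7.1000e-04 -6.0000e-05 -8.0000e-05 -1.5684e-01]
```

View pics/w4.png

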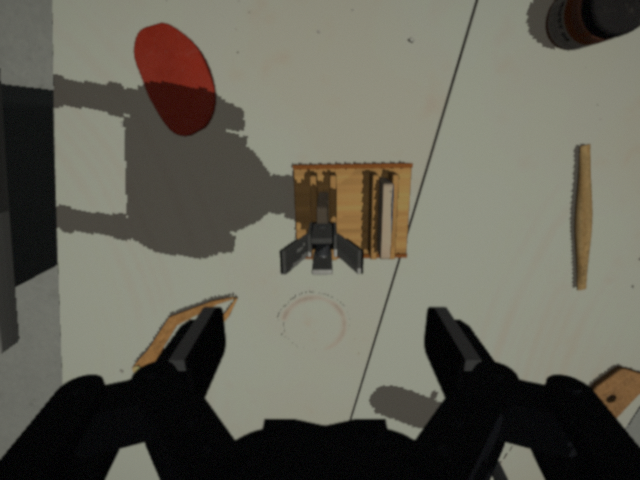

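The wrist view shows the clip closed on the tile's top edge at (322,235). It is centred, but by depth about 7 mm higher than fully seated. I'll press it home once I hold the cheeks.

>>> servo_tool:
  series:
    - [-1, 0, 0, 0, 0, 0, -0.157]
    - [-1, 0, 0, 0, 0, 0, -0.157]
    - [-1, 0, 0, 0, 0, 0, -0.157]
    - [-1, 0, 0, 0, 0, 0, -0.157]
    - [-1, 0, 0, 0, 0, 0, -0.157]
    - [-1, 0, 0, 0, 0, 0, -0.157]
    - [-1, 0, 0, 0, 0, 0, -0.157]
    - [-1, 0, 0, 0, 0, 0, -0.157]
    - [-1, 0, 0, 0, 0, 0, -0.157]
    - [-1, 0, 0, 0, 0, 0, -0.157]

```text
time: 18.5
ee_pos: [485.1, 90.5, 196.2]
tcp_rot: [0.339, -3.123, -0.0]
ft_force: [-0.1, 1.0, 0.4]
grip_width: 1.002
finger_force: 0.0
```

Run:
```python
from h import *
st=status.state(); T=cur(st); print(st["joints"].round(2))
im,dep=vision.get_image("wrist"); save(cv2.resize(im[140:300,220:420],(800,600)),"w5.png")
P=cloud("wrist",dep,dep>0,st)
P=P[(abs(P[:,0]-485)<45)&(abs(P[:,1]-89)<45)]
print(np.percentile(P[P[:,2]>100][:,2],[50,90,97,99]))
for lo,hi in((68,80),(80,95),(95,112),(112,135)):
    Q=P[(P[:,2]>lo)&(P[:,2]<hi)]
    if len(Q)>20: print(lo,hi,len(Q),np.median(Q,0).round(1),[np.round(x,1) for x in cv2.minAreaRect(Q[:,:2].astype(np.float32))])
Q=P[(P[:,2]>68)&(P[:,2]<80)];print(np.histogram(Q[:,2],12))
print(rows(T,pose([484.6,88.6,100],down(np.radians(102))),1))
```

```text
[ 0.06  0.35  1.71 -0.    1.08 -1.72]
[277.52582737 288.2153198  291.62768013 292.86921685]
68 80 322 [484.   95.9  75.2] [array([484.7,  88.8]), array([ 8.9, 41.6]), np.float64(12.4)]
80 95 87 [492.   88.5  92.6] [array([486.4,  87.7]), array([16.3, 25.5]), np.float64(12.8)]
95 112 939 [486.5  88.5 102.5] [array([486.1,  88.1]), array([29.1, 28.3]), np.float64(14.1)]
112 135 1257 [500.4  89.4 124.3] [array([485. ,  87.6]), array([53.2, 25.8]), np.float64(12.4)]
(array([10,  5,  5, 11,  9,  9,  9, 28, 60, 88, 69, 19]), array([68.06236506, 68.83714794, 69.61193082, 70.38671369, 71.16149657,
       71.93627945, 72.71106232, 73.4858452 , 74.26062807, 75.03541095,
       75.81019383, 76.5849767 , 77.35975958]))
[ 8.500e-04 -1.770e-03  9.616e-02  8.000e-05 -5.500e-04  6.740e-03]
```

View pics/w5.png

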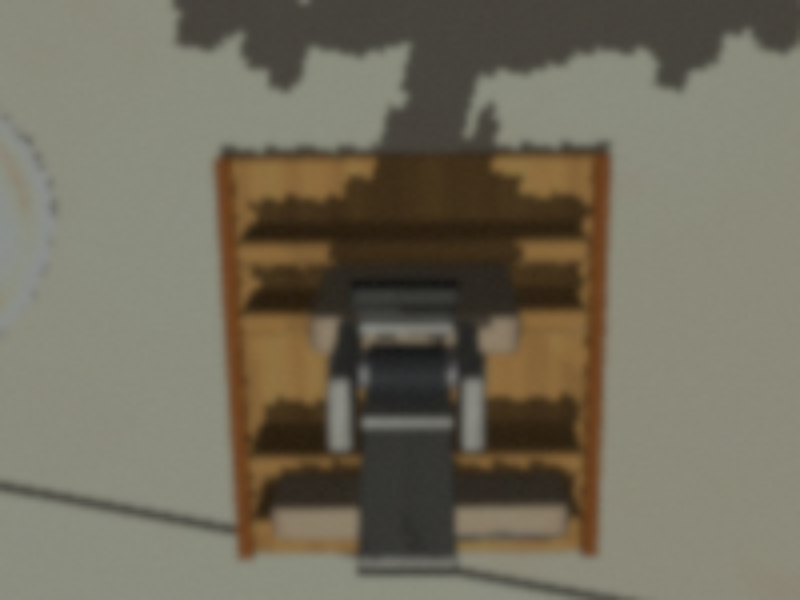

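The crop shows the clip centred on the tile's top edge at (405,330), with the two cheeks at (340,410) and (470,410). I'll go down on the cheeks.

>>> servo_tool:
  series:
    - [-1, 0.0008, -0.0018, 0.02, 0, 0, 0.0067]
    - [-1, 0, 0, 0.02, 0, 0, 0]
    - [-1, 0, 0, 0.02, 0, 0, 0]
    - [-1, 0, 0, 0.02, 0, 0, 0]
    - [-1, 0, 0, 0.012, 0, 0, 0]
    - [-1, 0, 0, 0.007, 0, 0, 0]
    - [-1, 0, 0, 0, 0, 0, 0]
    - [0, 0, 0, 0, 0, 0, 0]
    - [0.2, 0, 0, 0, 0, 0, 0]
    - [0.3, 0, 0, 0, 0, 0, 0]
  newtons: 40

```text
time: 19.8
ee_pos: [485.0, 88.6, 97.8]
tcp_rot: [-0.32, 3.125, -0.0]
ft_force: [0.1, 0.2, -0.0]
grip_width: 0.377
finger_force: 0.0
```

>>> servo_tool:
  series:
    - [0.4, 0, 0, 0, 0, 0, 0]
    - [0.5, 0, 0, 0, 0, 0, 0]
    - [0.7, 0, 0, 0, 0, 0, 0]
    - [1, 0, 0, 0, 0, 0, 0]
    - [1, 0, 0, 0, 0, 0, 0]
    - [1, 0, 0, 0, 0, 0, 0]
    - [1, 0, 0, 0, 0, 0, 0]
    - [1, 0, 0, 0, 0, 0, 0]
    - [1, 0, 0, 0, 0, 0, 0]
    - [1, 0, 0, 0, 0, 0, 0]

```text
time: 21.05
ee_pos: [485.1, 88.5, 97.7]
tcp_rot: [-0.32, 3.124, -0.0]
ft_force: [0.4, -1.8, 4.9]
grip_width: 0.296
finger_force: 41.9
```

>>> servo_tool:
  series:
    - [1, 0, 0, 0.001, 0, 0, 0]
    - [1, 0, 0, 0.001, 0, 0, 0]
    - [1, 0, 0, 0.001, 0, 0, 0]
    - [1, 0, 0, 0.001, 0, 0, 0]
    - [1, 0, 0, 0, 0, 0, 0]
    - [1, 0, 0, 0, 0, 0, 0]
    - [1, 0, 0, 0, 0, 0, 0]
    - [1, 0, 0, 0, 0, 0, 0]
    - [1, 0, 0, 0, 0, 0, 0]
    - [1, 0, 0, 0, 0, 0, 0]

```text
time: 22.3
ee_pos: [484.9, 88.6, 93.6]
tcp_rot: [-0.32, 3.125, 0.0]
ft_force: [0.2, 0.1, 5.2]
grip_width: 0.296
finger_force: 41.8
```

>>> servo_tool:
  series:
    - [1, 0, 0, 0.001, 0, 0, 0]
    - [1, 0, 0, 0.001, 0, 0, 0]
    - [1, 0, 0, 0.0005, 0, 0, 0]
    - [1, 0, 0, 0, 0, 0, 0]
    - [1, 0, 0, 0, 0, 0, 0]
    - [1, 0, 0, 0, 0, 0, 0]
    - [1, 0, 0, 0, 0, 0, 0]
    - [1, 0, 0, 0, 0, 0, 0]
    - [1, 0, 0, 0, 0, 0, 0]
    - [1, 0, 0, 0, 0, 0, 0]

```text
time: 23.55
ee_pos: [484.9, 88.6, 91.1]
tcp_rot: [-0.32, 3.125, 0.0]
ft_force: [0.6, -0.2, 5.1]
grip_width: 0.291
finger_force: 41.8
```

>>> servo_tool:
  series:
    - [1, 0, 0, 0.001, 0, 0, 0]
    - [1, 0, 0, 0, 0, 0, 0]
    - [1, 0, 0, 0, 0, 0, 0]
    - [1, 0, 0, 0, 0, 0, 0]
    - [1, 0, 0, 0, 0, 0, 0]
    - [1, 0, 0, 0, 0, 0, 0]
    - [1, 0, 0, 0, 0, 0, 0]
    - [1, 0, 0, 0, 0, 0, 0]
    - [1, 0, 0, 0, 0, 0, 0]
    - [1, 0, 0, 0, 0, 0, 0]

```text
time: 24.8
ee_pos: [484.9, 88.6, 90.0]
tcp_rot: [-0.32, 3.125, -0.0]
ft_force: [0.4, 0.2, 4.2]
grip_width: 0.295
finger_force: 41.8
```

>>> servo_tool:
  series:
    - [1, 0, 0, 0.0008, 0, 0, 0]
    - [1, 0, 0, 0.0007, 0, 0, 0]
    - [1, 0, 0, 0, 0, 0, 0]
    - [1, 0, 0, 0, 0, 0, 0]
    - [1, 0, 0, 0, 0, 0, 0]
    - [1, 0, 0, 0, 0, 0, 0]
    - [1, 0, 0, 0, 0, 0, 0]
    - [1, 0, 0, 0, 0, 0, 0]
    - [1, 0, 0, 0, 0, 0, 0]
    - [1, 0, 0, 0, 0, 0, 0]

```text
time: 26.05
ee_pos: [484.9, 88.6, 88.6]
tcp_rot: [-0.32, 3.125, -0.0]
ft_force: [0.4, -0.1, 5.7]
grip_width: 0.295
finger_force: 41.9
```

Run:
```python
from h import *
st=status.state(); T=cur(st)
im,dep=vision.get_image("wrist"); save(cv2.resize(im[140:440,120:520],(800,600)),"w6.png")
g=vision.regions_of("wrist","clip")[0]
P=cloud("wrist",dep,g["pixels"],st);print(g["score"],np.percentile(P[:,2],[50,80,95,99]).round(1))
```

```text
0.52 [55.  71.3 75.8 82.4]
```

>>> servo_tool:
  series:
    - [1, 0, 0, 0.0007, 0, 0, 0]
    - [1, 0, 0, 0.0008, 0, 0, 0]
    - [1, 0, 0, 0, 0, 0, 0]
    - [1, 0, 0, 0, 0, 0, 0]
    - [1, 0, 0, 0, 0, 0, 0]
    - [1, 0, 0, 0, 0, 0, 0]
    - [1, 0, 0, 0, 0, 0, 0]
    - [1, 0, 0, 0, 0, 0, 0]
    - [1, 0, 0, 0, 0, 0, 0]
    - [1, 0, 0, 0, 0, 0, 0]

```text
time: 27.4
ee_pos: [485.7, 88.7, 87.9]
tcp_rot: [-0.32, 3.123, -0.0]
ft_force: [-1.3, 0.2, 24.5]
grip_width: 0.296
finger_force: 43.9
```

Run:
```python
from h import *
st=status.state(); T=cur(st); print(st["ft_force"])
im,dep=vision.get_image("wrist"); save(cv2.resize(im[140:440,120:520],(800,600)),"w6.png")
P=cloud("wrist",dep,dep>0,st);Q=(P-T[:3,3])@T[:3,:3]
m=(abs(Q[:,1])<9)&(abs(Q[:,0])<32)&(P[:,2]>100)&(P[:,2]<150); print(m.sum(),np.percentile(P[m][:,2],[50,80,95,99]).round(1))
```

```text
[-1.33331544  0.18649291 24.46177058]
3418 [116.2 123.  124.  124.5]
```

View pics/w6.png

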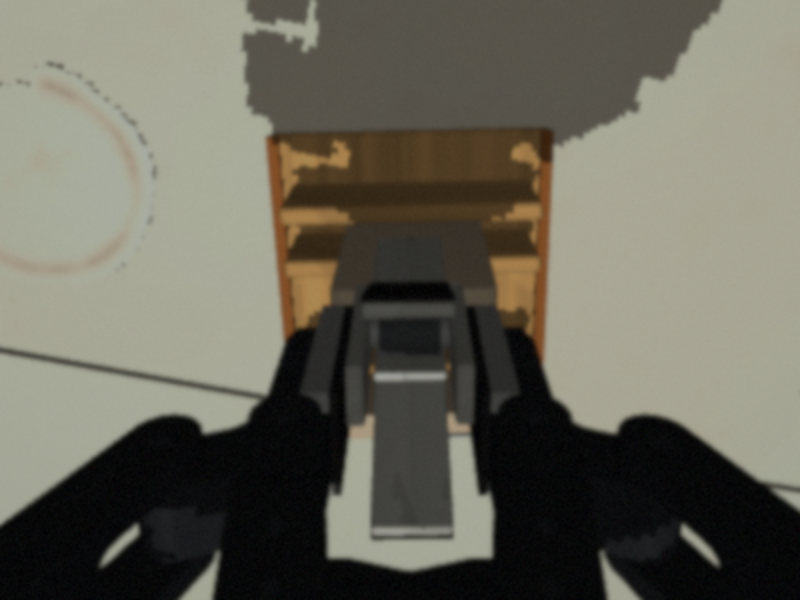

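The clip is seated: 24 N reaction and the handle tops at 124.5 mm, which is pivot 87 mm. The crop shows the fingers on both cheeks at (340,370) and (490,370). Next I lift.

>>> servo_tool:
  series:
    - [1, 0, 0, -0.002, 0, 0, 0]
    - [1, 0, 0, -0.003, 0, 0, 0]
    - [1, 0, 0, -0.006, 0, 0, 0]
    - [1, 0, 0, -0.01, 0, 0, 0]
    - [1, 0, 0, -0.012, 0, 0, 0]
    - [1, 0, 0, -0.014, 0, 0, 0]
    - [1, 0, 0, -0.014, 0, 0, 0]
    - [1, 0, 0, -0.012, 0, 0, 0]
    - [1, 0, 0, -0.008, 0, 0, 0]
    - [1, 0, 0, -0.004, 0, 0, 0]

```text
time: 28.7
ee_pos: [484.9, 88.6, 172.4]
tcp_rot: [-0.32, 3.125, -0.0]
ft_force: [0.1, 0.1, -0.6]
grip_width: 0.297
finger_force: 40.9
```

```bash
cat > ch.py <<'E'
from h import *
c20,s20=np.cos(np.radians(20)),np.sin(np.radians(20))
def frame(psi):
    x=np.array([c20*np.cos(psi),c20*np.sin(psi),s20]);y=np.array([-np.sin(psi),np.cos(psi),0]);return np.c_[x,y,np.cross(x,y)]
E
python3 - <<'E'
from ch import *
print(status.state()["ft_force"])
for c in("top","scene"):
    z=np.load(c+".npz"); vision.get_image(c) # refresh
    dep=z["dep"]; P=cloud(c,dep,np.ones(dep.shape,bool))
    P=P[(P[:,0]>630)&(P[:,0]<780)&(P[:,1]>-190)&(P[:,1]<-90)&(P[:,2]>215)&(P[:,2]<330)]
    np.save("ch_"+c,P); best=[]
    for psi in np.radians(np.arange(-25,6,0.5)):
        Q=P@frame(psi); y=Q[:,1]; best.append((np.percentile(y,98)-np.percentile(y,2),psi))
    w,psi=min(best); Q=P@frame(psi); print(c,len(P),"psi",np.degrees(psi),w,np.percentile(Q,[0,1,3,50,97,99,100],axis=0).round(1).tolist())
    k=cv2.minAreaRect(Q[:,:2].astype(np.float32)); print(k)
E
```

```text
[ 0.07314462  0.14026875 -0.60197618]
top 721 psi -12.5 44.66344113932244 [[721.6, 0.3, -24.7], [723.3, 1.7, -23.2], [725.7, 3.2, -5.2], [767.8, 26.6, 27.4], [805.9, 46.9, 32.7], [807.9, 51.7, 33.5], [808.9, 57.4, 37.1]]
((765.4990234375, 28.612655639648438), (87.32433319091797, 56.84221649169922), 2.5808510780334473)
scene 1344 psi -13.0 43.66200537441033 [[718.1, 4.5, -47.4], [719.5, 7.0, -43.2], [720.5, 7.7, -33.7], [757.2, 19.4, 21.2], [800.1, 50.1, 29.7], [802.5, 52.1, 30.3], [805.0, 55.3, 31.8]]
((761.4044189453125, 30.473552703857422), (86.3222427368164, 50.914058685302734), 1.9628247022628784)
```

Run:
```python
from ch import *
psi=np.radians(-12.5);F=frame(psi)
for c in("top","scene"):
    Q=np.load("ch_"+c+".npy")@F
    for lo,hi in((715,723),(723,730),(730,738),(738,746),(746,760),(760,780),(780,800),(800,812)):
        q=Q[(Q[:,0]>lo)&(Q[:,0]<hi)&(Q[:,2]>-12)]
        if len(q)>5: print(c,lo,hi,len(q),np.percentile(q[:,1],[3,50,97]).round(1),np.percentile(q[:,2],[3,50,97]).round(1))
# side-face yaw: scene points on left side vs right
Q=np.load("ch_top.npy")@F; 
q=Q[(Q[:,2]>20)&(Q[:,0]>735)]; k=cv2.minAreaRect(q[:,:2].astype(np.float32));print("topface",len(q),k)
for sgn in(0,1):
    e=[];
    for a in range(745,800,6):
        s=q[(q[:,0]>=a)&(q[:,0]<a+6),1]
        if len(s)>5: e.append((a+3,np.percentile(s,97 if sgn else 3)))
    e=np.array(e); print(np.degrees(np.arctan(np.polyfit(e[:,0],e[:,1],1)[0])),e[:,1].round(1))
for x0,y0 in((719.5,26),(721.5,24.5)):
    z0=(250-F[2,0]*x0-F[2,1]*y0)/F[2,2]; print("lens",F@[x0,y0,z0],z0,"focus",F@[x0-150,y0,z0])
im,_=vision.get_image("scene"); save(cv2.resize(im[190:340,260:480],(800,545)),"s3.png")
```

```text
top 715 723 6 [14.6 20.7 32.9] [15.8 18.8 23.9]
top 723 730 43 [ 7.6 25.6 40.3] [10.6 23.  28.9]
top 730 738 55 [ 6.5 26.4 42.1] [ 7.4 22.8 29.9]
top 738 746 59 [ 3.1 25.7 46.3] [13.2 26.6 30.9]
top 746 760 124 [ 2.2 25.7 46.8] [ 6.6 28.1 32.4]
top 760 780 175 [ 2.1 25.8 46.8] [ 6.1 28.4 33.1]
top 780 800 171 [ 4.6 26.7 46.8] [-0.4 27.9 33.3]
top 800 812 72 [ 5.5 26.1 46.2] [ 9.  26.6 32.4]
scene 715 723 132 [ 9.7 23.8 39.2] [-5.3  9.9 23.8]
scene 723 730 92 [ 6.5 16.  41.5] [-4.4 18.3 27.1]
scene 730 738 74 [ 5.9 13.  39. ] [-3.7 20.1 26.8]
scene 738 746 180 [ 1.6 11.6 44.6] [-9.2 23.2 29.9]
scene 746 760 188 [ 0.8  6.2 45.3] [-8.1 27.  29.9]
scene 760 780 272 [ 1.2  8.2 44.3] [-8.  26.5 29.7]
scene 780 800 262 [ 1.3  6.3 43.7] [-8.4 26.5 29.8]
scene 800 812 43 [ 2.1  6.6 43.6] [-6.6 26.4 28.9]
topface 572 ((771.7479858398438, 23.651546478271484), (46.83378982543945, 73.62499237060547), 89.52238464355469)
3.5634141757017623 [1.5 2.7 1.6 2.  2.1 4.  4.5 5.4 4.5 3.8]
0.10375658941144063 [44.9 45.9 45.1 46.  45.2 45.2 46.1 45.2 45.3 45.4]
lens [ 664.3180894  -120.64450734  250.        ] 4.167859564445438 focus [526.70536636 -90.13650113 198.6969785 ]
lens [ 666.071335   -122.56961181  250.        ] 3.4399190959130617 focus [528.45861196 -92.0616056  198.6969785 ]
```

View pics/s3.png

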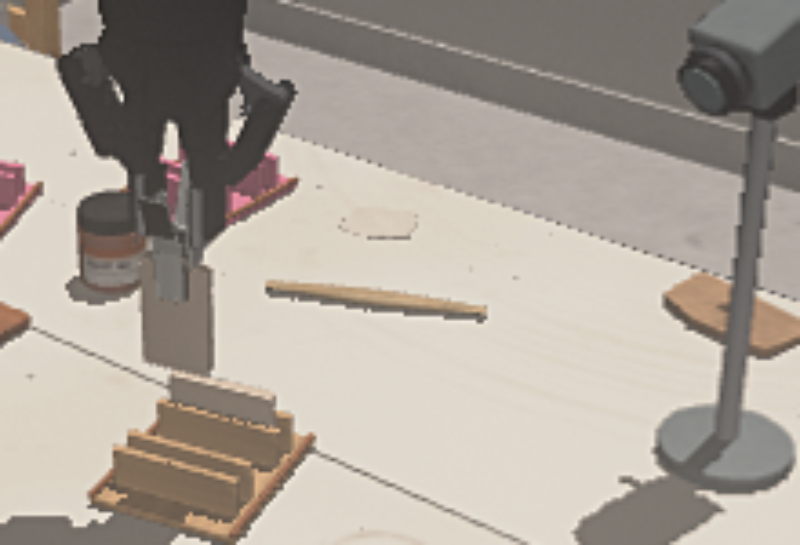

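The scene view shows the tile hanging from the clip at crop (178,310), clear of the rack, with the low tile undisturbed at (222,395). The lens is at (705,80).

```bash
cat >> ch.py <<'E'
OFF=np.array([-4,.4,47.4])
def target(lens,psi,off=OFF):
    F=frame(psi); Rm=np.c_[-F[:,0],F[:,1],-F[:,2]]; f=lens-150*F[:,0]
    return pose(f-Rm@off,Rm),f
E
python3 - <<'E'
from ch import *
psi=np.radians(-12.5);L=frame(psi)@[720,24,6.5]; T,f=target(L,psi); print(L,f,T.round(3)); print(rows(cur(),T,20))
E
```

```text
[ 663.56518747 -122.52615203  252.36250523] [525.95246443 -92.01814582 201.05948373] [[-9.17000e-01  2.16000e-01  3.34000e-01  5.06369e+02]
 [ 2.03000e-01  9.76000e-01 -7.40000e-02 -8.80860e+01]
 [-3.42000e-01  0.00000e+00 -9.40000e-01  2.44233e+02]
 [ 0.00000e+00  0.00000e+00  0.00000e+00  1.00000e+00]]
[-0.00163 -0.00899 -0.0033   0.00369 -0.0172   0.02091]
```

>>> servo_tool:
  series:
    - [1, -0.0016, -0.009, -0.0033, 0.0037, -0.0172, 0.0209]
    - [1, -0.0016, -0.009, -0.0033, 0.0037, -0.0172, 0.0209]
    - [1, -0.0016, -0.009, -0.0033, 0.0037, -0.0172, 0.0209]
    - [1, -0.0016, -0.009, -0.0033, 0.0037, -0.0172, 0.0209]
    - [1, -0.0016, -0.009, -0.0033, 0.0037, -0.0172, 0.0209]
    - [1, -0.0016, -0.009, -0.0033, 0.0037, -0.0172, 0.0209]
    - [1, -0.0016, -0.009, -0.0033, 0.0037, -0.0172, 0.0209]
    - [1, -0.0016, -0.009, -0.0033, 0.0037, -0.0172, 0.0209]
    - [1, -0.0016, -0.009, -0.0033, 0.0037, -0.0172, 0.0209]
    - [1, -0.0016, -0.009, -0.0033, 0.0037, -0.0172, 0.0209]

```text
time: 30.1
ee_pos: [507.9, 0.7, 207.4]
tcp_rot: [0.01, 2.966, -0.029]
ft_force: [-0.6, 0.8, -0.1]
grip_width: 0.292
finger_force: 40.9
```

>>> servo_tool:
  series:
    - [1, -0.0016, -0.009, -0.0033, 0.0037, -0.0172, 0.0209]
    - [1, -0.0016, -0.009, -0.0033, 0.0037, -0.0172, 0.0209]
    - [1, -0.0016, -0.009, -0.0033, 0.0037, -0.0172, 0.0209]
    - [1, -0.0016, -0.009, -0.0033, 0.0037, -0.0172, 0.0209]
    - [1, -0.0016, -0.009, -0.0033, 0.0037, -0.0172, 0.0209]
    - [1, -0.0016, -0.009, -0.0033, 0.0037, -0.0172, 0.0209]
    - [1, -0.0016, -0.009, -0.0033, 0.0037, -0.0172, 0.0209]
    - [1, -0.0016, -0.009, -0.0033, 0.0037, -0.0172, 0.0209]
    - [1, -0.0016, -0.009, -0.0033, 0.0037, -0.0172, 0.0209]
    - [1, -0.0016, -0.009, -0.0033, 0.0037, -0.0172, 0.0209]

```text
time: 31.35
ee_pos: [505.8, -88.8, 244.5]
tcp_rot: [0.306, 2.776, -0.054]
ft_force: [0.7, -0.4, -1.1]
grip_width: 0.295
finger_force: 40.9
```

Run:
```python
from ch import *
st=status.state(); T=cur(st); psi=np.radians(-12.5);F=frame(psi); Tt,f=target(F@[720,24,6.5],psi)
print(rows(T,Tt,1), st["ft_force"])
im,dep=vision.get_image("scene"); save(cv2.resize(im[160:310,300:500],(800,600)),"s4.png")
P=cloud("scene",dep,np.ones(dep.shape,bool)); np.save("s4",P)
Q=(P-T[:3,3])@T[:3,:3]   # tool frame
m=(abs(Q[:,1])<28)&(Q[:,2]>18)&(Q[:,2]<90)&(abs(Q[:,0])<15)
q=Q[m]; print(len(q),np.percentile(q,[1,5,50,95,99],axis=0).round(1).tolist())
b=q[(abs(q[:,1])<25)&(q[:,2]>48)]
A=np.c_[b[:,1],b[:,2],np.ones(len(b))]
for i in range(4):
    s=np.linalg.lstsq(A,b[:,0],rcond=None)[0]; k=abs(A@s-b[:,0])<2.5; A,b=A[k],b[k]
print("plane x=",s,"tilt deg",np.degrees(s[:2]),len(b), "x at z=47",s[1]*47.4+s[2])
g=vision.regions_of("scene","tile")
for e in g[:2]:
    p=cloud("scene",dep,e["pixels"]); p=(p-T[:3,3])@T[:3,:3]; print(e["score"],e["bbox"],np.percentile(p,[2,50,98],axis=0).round(1).tolist())
```

```text
[-0.00032  0.00087  0.00036 -0.00047  0.00132 -0.00125] [ 0.68726964 -0.38019683 -1.0667113 ]
408 [[-4.0, -20.7, 18.7], [-1.8, -19.7, 20.6], [5.2, -7.0, 49.8], [11.1, 19.6, 76.7], [12.3, 22.3, 79.5]]
plane x= [ 0.03117989 -0.01574211  6.01033434] tilt deg [ 1.78647582 -0.90195661] 179 x at z=47 5.264158203996882
0.57 [387.2, 250.1, 410.3, 281.5] [[-159.9, -20.3, 13.1], [4.9, -10.2, 52.3], [7.1, 236.6, 315.5]]
0.33 [305.4, 292.9, 334.8, 305.9] [[65.2, 162.8, 175.3], [81.4, 190.5, 185.7], [96.3, 225.7, 201.1]]
```

View pics/s4.png

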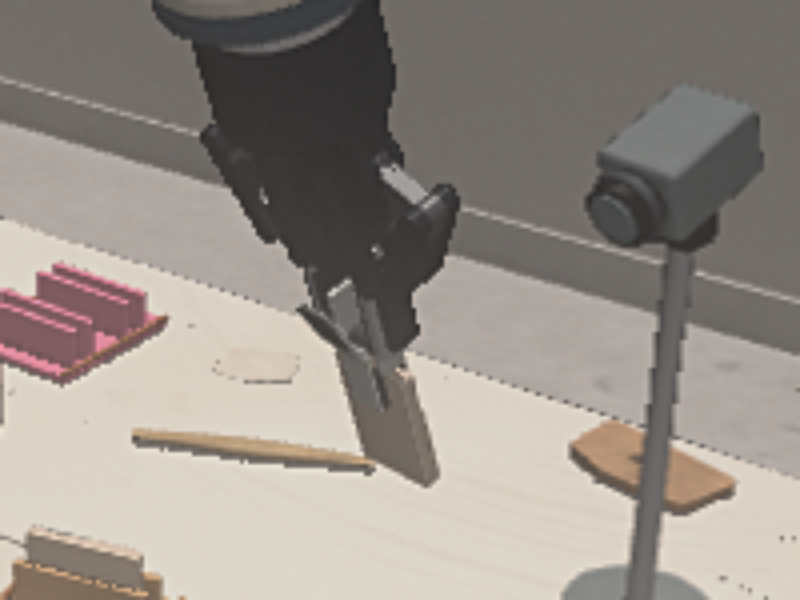

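The scene view shows the tile held tilted in front of the camera: tile at crop (395,420), lens at (612,220), bare end up in the clip. Next I check the scene calibration against the lens position by projection.

Run:
```python
from ch import *
st=status.state();T=cur(st);F=frame(np.radians(-12.5))
def proj(c,X):
    m=vision.camera_model(c);W=np.array(m["world_to_cam"]);return cv2.projectPoints(np.atleast_2d(X).astype(float),cv2.Rodrigues(W[:3,:3])[0],W[:3,3],np.array(m["mtx"]),np.array(m["dist_coeffs"]))[0][:,0]
crop=lambda p:((p-[300,160])*4).round(1)
cs=np.array([[sx*4.5+.6,.4+21.5*sy,12.9+69*e] for e in(0,1) for sy in(-1,1) for sx in(-1,1)])
print("tile corners (crop px): ",np.c_[cs,crop(proj("scene",cs@T[:3,:3].T+T[:3,3]))].tolist())
for z0 in(4,6.5,9): print(z0,(F@[720,24,z0])[2],crop(proj("scene",F@[720,24,z0])))
im,_=vision.get_image("scene")
c=cv2.resize(im[160:310,300:500],None,fx=4,fy=4,interpolation=cv2.INTER_CUBIC)
t=c[360:500,330:450]; l=c[170:250,570:660]
o=np.hstack([cv2.resize(t,(480,560)),cv2.resize(cv2.copyMakeBorder(l,0,60,0,0,cv2.BORDER_CONSTANT),(320,498))[:560] if 0 else cv2.copyMakeBorder(cv2.resize(l,(315,280)),0,280,0,0,cv2.BORDER_CONSTANT)])
save(o,"s5.png")
```

```text
tile corners (crop px):  [[-3.9, -21.1, 12.9, 416.0, 370.1], [5.1, -21.1, 12.9, 401.9, 382.1], [-3.9, 21.9, 12.9, 346.7, 335.8], [5.1, 21.9, 12.9, 332.8, 347.4], [-3.9, -21.1, 81.9, 445.0, 480.8], [5.1, -21.1, 81.9, 431.6, 492.7], [-3.9, 21.9, 81.9, 377.6, 444.6], [5.1, 21.9, 81.9, 364.3, 456.0]]
4 250.0132736776251 [[611.8 227.7]]
6.5 252.36250522958989 [[611.1 223.6]]
9 254.71173678155466 [[610.4 219.6]]
```

View pics/s5.png

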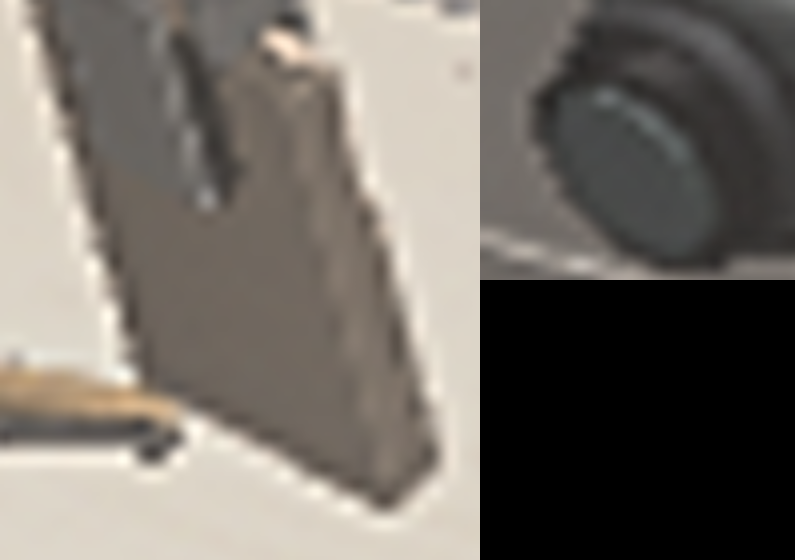

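Run:
```python
from ch import *
L=frame(np.radians(-12.5))@[719.5,24,8]; _,f=target(L,np.radians(-12.7)); Rm=target(L,np.radians(-13.2))[0][:3,:3]
Tt=pose(f-Rm@np.array([-4,.8,47.2]),Rm); T=cur(); print(L,f,rows(T,Tt,1),rows(T,Tt,5))
```

```text
[ 662.60560904 -122.31341862  253.60103409] [525.1002172  -91.32524023 202.29801259] [ 6.000e-05  1.000e-03 -9.700e-04  3.740e-03  5.300e-04  1.079e-02] [ 1.00e-05  2.00e-04 -1.90e-04  7.50e-04  1.10e-04  2.16e-03]
```

>>> servo_tool:
  series:
    - [1, 0, 0.0002, -0.0002, 0.0007, 0.0001, 0.0022]
    - [1, 0, 0.0002, -0.0002, 0.0007, 0.0001, 0.0022]
    - [1, 0, 0.0002, -0.0002, 0.0007, 0.0001, 0.0022]
    - [1, 0, 0.0002, -0.0002, 0.0007, 0.0001, 0.0022]
    - [1, 0, 0.0002, -0.0002, 0.0007, 0.0001, 0.0022]
    - [1, 0, 0, 0, 0, 0, 0]
    - [1, 0, 0, 0, 0, 0, 0]
    - [1, 0, 0, 0, 0, 0, 0]
    - [1, 0, 0, 0, 0, 0, 0]
    - [1, 0, 0, 0, 0, 0, 0]

```text
time: 32.75
ee_pos: [505.8, -87.2, 245.2]
tcp_rot: [0.32, 2.776, -0.056]
ft_force: [-0.4, 0.1, -2.1]
grip_width: 0.295
finger_force: 40.9
```

Run:
```python
from ch import *
L=frame(np.radians(-12.5))@[719.5,24,8]; _,f=target(L,np.radians(-12.7)); Rm=target(L,np.radians(-13.2))[0][:3,:3]
st=status.state();print(st["time"],abs(st["joint_vel"]).max(),st["grip_width"],rows(cur(st),pose(f-Rm@np.array([-4,.8,47.2]),Rm),1))
print(job.hand_in())
```

```text
32.75 0.0012064371315426887 0.2951094907466955 [ 9.0e-05 -4.1e-04 -1.4e-04  4.7e-04 -2.9e-04  6.5e-04]
the job is handed in; nothing more can be done
None
```

I handed the job in at 32.8 s with the tile held still in front of the lens by the clip's cheeks, never touched by the fingers, and within about 0.5 mm of the target pose I worked out. I took the lens height as about 254 mm from the images rather than the stated 0.25 m, so the distance and centring depend on that estimate.

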